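Pry the retaining clip off the reel stand's axle

ROBOT

A 6-joint arm with a two-finger parallel gripper is mounted at the origin on a cart in front of the work surface, level with it; the furniture and walls round the work are solid. World frame = base frame: x ahead of the robot, y to its left, z up, the work surface at z = 0. Lengths are in m, angles in degrees, forces in N, time in s.
With the tool pointing down it reaches from about 0.35 to 0.975 m from the base axis. Payload 4.9 kg.
Tool frame: the origin (TCP) lies at the very end of the fingers, on their centre line; the grasp point (between the pads) lies 19 mm behind it; z points along the fingers, y is the line along which they close (so a half turn about z gives the same grasp; the last joint's range is limited). The gripper opens to 85 mm and grips with 20 to 120 N. Pads are 22 mm wide; open, the fingers measure 114 mm over their backs; the gripper's body (76 mm by 85 mm) begins 54 mm behind the grasp point. The pads swing forward as they close: fully open they stand 13 mm farther back than shut.
Start: joints at [-71.62, 3.019, 92.412, -0, 84.569, -6.818], TCP at [0.266, -0.566, 0.231] pointing down, gripper open.
Joint ranges: [-172.51, 172.51], [-57.92, 126.97], [3.15, 148.05], [-58.71, 238.71], [5.1, 150.11], [-179.66, 179.66]. Speed limits (degrees/s): [147.25, 147.25, 180, 180, 180, 180].

INTERFACE

Orientations are given as a 3x3 rotation matrix whose columns are the frame's x, y, z axes.
In Python, from workcell import robot gives the robot as it stands.
- The arm moves only by the shell command python3 -m pendant 'ROWS'. ROWS is JSON, a list that holds one entry, the list of rows, each a list of 7 numbers: the shift along the world's x, y, z in cm, then the turn, a rotation vector about the world's x, y, z in rad, then the opening, from 0 (shut) to 1 (fully open). A call has 1 to 20 rows; each row shifts and turns the commanded pose from where the row before left it; what a row does not reach is not made up. A row lasts 1/12 s, in which the tool goes at most 41.7 mm and 7.16 degrees, less where a joint would pass 70% of its speed; a pose out of reach is approached as far as the arm can. A call is refused whole if a number of a shift passes 4.17 or a number of a turn 0.125, either way. A call with a gripper value outside its range is refused whole. The fingers move at their own pace and stop on an object; the grip force is fixed at half the most. Time passes only in rows, so rows that do not move let the fingers close. It gives the time, the measured TCP pose, the force, the opening and the grip force at its end, in the units of the state.
- robot.get_state(): the state, without advancing time (a new reading comes with each control period).
- robot.get_image(name): name is "scene" or "side" or "wrist"; returns the picture (384x512x3 uint8, red, green, blue); there is no depth.
- robot.camera_model(name): a dict with "fov_y" (degrees; the focal length in pixels is half the picture's height over the tangent of half this angle, whatever the lens; pixels are square), "cx", "cy" (the principal point, pixels), "dist_coeffs" ([k1, k2, p1, p2, k3] as OpenCV has them; the pictures are not rectified), "rvec" (rotation vector, rad) and "tvec" (3), from world to camera coordinates, as OpenCV has them; the wrist camera has in their place "T_tool_cam" (4x4, takes a point from camera to tool coordinates, whose origin is the TCP and whose axes are the flange's). Camera axes: x right, y down, z forward; pixel columns grow to the right and rows downward; lengths in m; the calibration is good to about 2 mm. A picture is of the moment at which its call begins: read the wrist's pose just before it. camera_model takes no time and is no camera call.
- robot.job_done(): hands the job in; it is judged then, once.
Trained networks look in the newest picture that a camera, given by its name, has taken for a name from the list of things; names that differ only in an ending like _2 or _b are one class to them, and where a whole thing is asked for, a point or a joint stands for the part that bears it (a point fixed in the world has none). Each returns a list of dicts, best first, with "p" (0 to 1); they miss things now and then, are a little off and sometimes report something else, mostly with a low value. They report only what shows in the picture. A call takes as long as a camera call. They do not tell look-alikes from the thing itself.
- robot.search_frame(name, camera): "extent" ([centre column, centre row, width, height] in pixels, round what is visible of it).
The state is a dict: "clock": time; "joint_positions": joint angles; "joint_vel": joint speeds; "tau": joint torques, N m; "position": TCP position; "orientation": TCP orientation; "force": force on the tool from outside, world axes, zero at the start; "torque": the same for the moment, N m; "grip_width": opening from 0.0 (shut) to 1.0 (fully open); "grip_force": force on a finger pad.
Only numpy, scipy, OpenCV 4.12 (cv2) and the standard library are available. Lean on these libraries where they do the work, as an engineer would, in place of code of your own. Each camera call takes 0.05 s, during which the arm holds its last target. There are 200 camera calls.

TASK

The solder reel is to be changed: take up the pry wedge by its handle, feel for the axle with its blade (whose height in the handle is different every time) and work the thin end gently in between the axle and the spring clip on the axle's front end, and push it under until the clip lets go and sits on the wedge's back; do not pull the clip off the axle with the fingers, and do not force the wedge against the stand. Carry the clip away on the wedge, leave it in the small open parts drawer, and lay the wedge flat on the bench, on its handle's underside as you found it. Leave the drawer upright and the heat sink, tee piece and small screwdriver where they are.

Things in the scene. Friction and masses are not known exactly. Their poses are not given: they have to be found in the camera images.
- stand: reel stand, fixed to the bench: grey base 150x80x8 mm, two slotted aluminium uprights, an axle and a reel 56 mm across. Origin on the bench, x along the axle from its free front end (towards the robot) to the back, z up; base from x = -62 to +87 mm. Front upright: x = -37 to -28 mm, 72 mm high, with a slot 17 mm wide, open at the top, for the axle. Reel (top at z = 74 mm): x = +23 to +63 mm.
- axle_end (a point): middle of the axle's crown at its free front end, stand x = -61 mm, z = 54 mm; axes as the stand. The axle is a fixed steel rod 16 mm in diameter, axis at z = 46 mm; its domed end reaches 8 mm further forward. It is bare between the front upright and the reel.
- clip_seat (a point): point of the stand 2.5 mm above the axle's crown, at stand x = -45 mm, z = 56.5 mm: where clip_bridge is while the clip is on the axle; axes as the stand
- clip: loose steel spring clip (32 g), snapped over the axle just in front of the front upright, which stops it sliding back. Origin on the axle's axis at the start, 10.5 mm below clip_bridge; axes as the stand at the start. Two sprung legs hang astride the axle; beads on them, 16 mm below the bridge and 12.6 mm apart, snap under the axle; their tails end 28 mm below the bridge.
- clip_bridge (a point): middle of the underside of the clip's bridge, a plate 16 mm (x) by 27 mm (y) by 2.5 mm, with a 9 mm high web across its top; the gap of 2.5 mm over the axle, 11.4 mm wide between two ribs, is the wedge's way in, along x. The clip is free when raised 12 mm; pushing takes 5 to 10 N. Then it straddles the blade loosely, tails hanging 12 mm below the blade's underside, and slides on the blade if tilted over 15 degrees or jerked.
- wedge: plastic pry wedge, loose, 147 mm long (75 g), lying on its handle's flat underside. Origin on that underside below the handle's centre; x points to the thin tip, z up. The black ribbed handle: x = -30 to +30 mm, 18 mm wide, 34 mm high. The grey blade, 8 mm wide, flat below, stands out of its front: 16 mm thick to x = +75 mm (plateau), then sloping evenly to 1.5 mm at the tip, x = +117 mm.
- wedge_handle (a point): centre of the wedge's handle, 17 mm above its underside; axes as the wedge. The blade is clamped in the handle's front at a height that is set differently each time and not reported: the blade's level underside is anywhere from 2 to 18 mm above the handle's underside. It does not shift in use; feel for it by setting the blade down on the axle.
- drawer: small open parts drawer standing loose on the bench (250 g), 112 mm (x) by 62 mm (y), front with label at -x. Origin under its centre. Its inside spans x = -46 to +54 mm, y = -23 to +27 mm, floor 3 mm up; the front wall is 30 mm high (x = -56 to -46 mm), the other walls 25 mm.
- heat_sink: black finned heat sink, 40x45x26 mm, on the bench between wedge and reel stand; origin under its centre; to be left alone
- bnc_tee: white coaxial tee piece, 32x41x15 mm, on the bench between wedge and drawer; origin under its centre; to be left alone
- screwdriver_fine: small screwdriver, 16x146x14 mm, on the bench at the left front, lying along its y; origin under its centre; to be left alone
Not all that is in view belongs to the job. There is more than one size of the wedge; the job needs the larger.

How it is judged:
By the outcome, as a careful person would: the job done as asked, in the order asked, and still so for the second after the job is handed in, with the robot touching nothing.
It also fails if it takes over 61 s, if anything falls off the work surface, if the arm or the gripper's body presses on something with over 40 N, if the wrist force passes 120 N, or if a joint passes its speed limit or range.

## Working session

There is one attempt and no reset: what is moved stays moved. The work goes in short steps, Python scripts to look and compute and a shell command to move; the robot and the scene stay as the last step left them, time stands still between calls to the robot, and variables do not carry over. Pictures are saved under pics/ and viewed, at most 10 in all, crops included, and the job is handed in when it is done.

```bash
ls; mkdir -p pics; python3 - <<'E'
from workcell import robot
import cv2,json
s=robot.get_state();print(s)
for c in ("scene","side"):
    im=robot.get_image(c);cv2.imwrite(f"pics/{c}0.png",im[:,:,::-1])
    m=robot.camera_model(c);print(c,m)
    for n in ("stand","axle_end","clip","clip_bridge","wedge","wedge_handle","drawer","heat_sink","bnc_tee"):
        try: print(n,[( [round(v) for v in d['extent']],round(d['p'],2)) for d in robot.search_frame(n,c)[:3]])
        except Exception as e: print(n,e)
print(robot.camera_model("wrist"))
E
```

```text
pics
{'clock': 0.0, 'joint_positions': array([-7.16176077e+01,  3.05753263e+00,  9.24906612e+01,  8.44271577e-04,
        8.45678507e+01, -6.81902577e+00]), 'joint_vel': array([ 0.12049993, -0.08228869, -0.00997905,  0.06059466,  0.02182229,
        0.00069362]), 'tau': array([-4.67376067e-04, -3.93671966e+01, -3.70179749e+01, -1.13061001e-04,
        6.93050111e-03,  6.14847224e-06]), 'position': array([ 0.26592911, -0.5649318 ,  0.23007496]), 'orientation': array([[ 9.04817194e-01,  4.25799782e-01, -6.24791068e-04],
       [ 4.25800165e-01, -9.04815179e-01,  1.92663606e-03],
       [ 2.55040772e-04, -2.00928957e-03, -9.99997949e-01]]), 'force': array([ 0.39377351, -0.57082722, -0.33575038]), 'torque': array([0.03837421, 0.01482854, 0.00503805]), 'grip_force': 0.0, 'grip_width': 0.9985604170056598}
scene {'fov_y': 53.85853817158955, 'cx': 252.14063936206495, 'cy': 188.29908697979505, 'dist_coeffs': array([-0.02204774,  0.        ,  0.        ,  0.        ,  0.        ]), 'rvec': array([ 1.0366145 , -2.31257438,  1.16870398]), 'tvec': array([0.29785583, 0.29440043, 0.84521134])}
stan
[... 705 characters left out ...]
lip_bridge []
wedge [([341, 268, 47, 18], 0.61)]
wedge_handle [([342, 267, 44, 12], 0.92)]
drawer [([300, 235, 27, 14], 0.84)]
heat_sink [([215, 191, 9, 10], 0.41)]
bnc_tee []
{'fov_y': 67.11960221145321, 'cx': 253.8771950404618, 'cy': 188.18766577458368, 'dist_coeffs': array([-0.04471785,  0.        ,  0.        ,  0.        ,  0.        ]), 'T_tool_cam': array([[-3.43782456e-04, -9.53539198e-01, -3.01268784e-01,
         7.77321115e-02],
       [ 9.99999727e-01, -5.24850475e-04,  5.20077572e-04,
         3.26891137e-04],
       [-6.54035415e-04, -3.01268523e-01,  9.53539118e-01,
        -1.42471976e-01],
       [ 0.00000000e+00,  0.00000000e+00,  0.00000000e+00,
         1.00000000e+00]])}
```

```bash
python3 - <<'E'
import cv2,numpy as np
a=cv2.imread("pics/scene0.png");b=cv2.imread("pics/side0.png")
a=cv2.resize(a[120:300,110:360],(800,576),interpolation=cv2.INTER_CUBIC);cv2.imwrite("pics/a.png",a)
b=cv2.resize(b[120:330,150:430],(800,600),interpolation=cv2.INTER_CUBIC);cv2.imwrite("pics/b.png",b)
E
```

```text
(no output)
```

View pics/a.png

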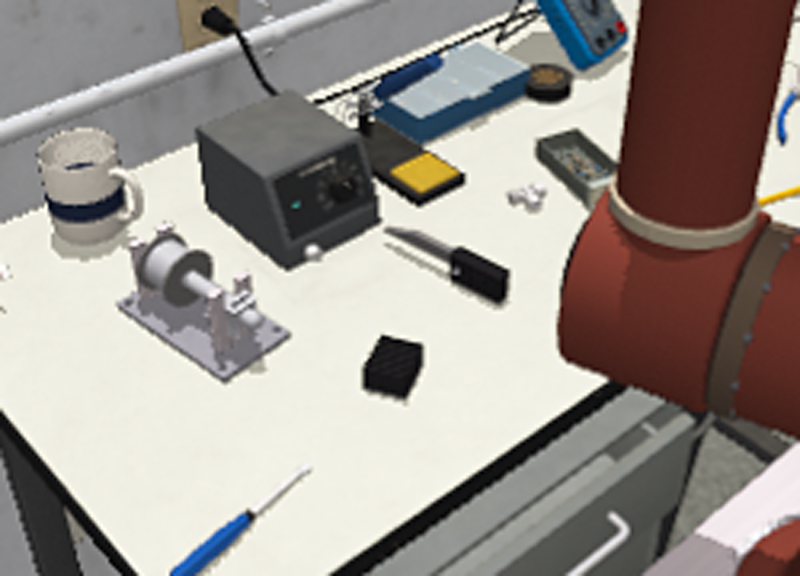

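View pics/b.png

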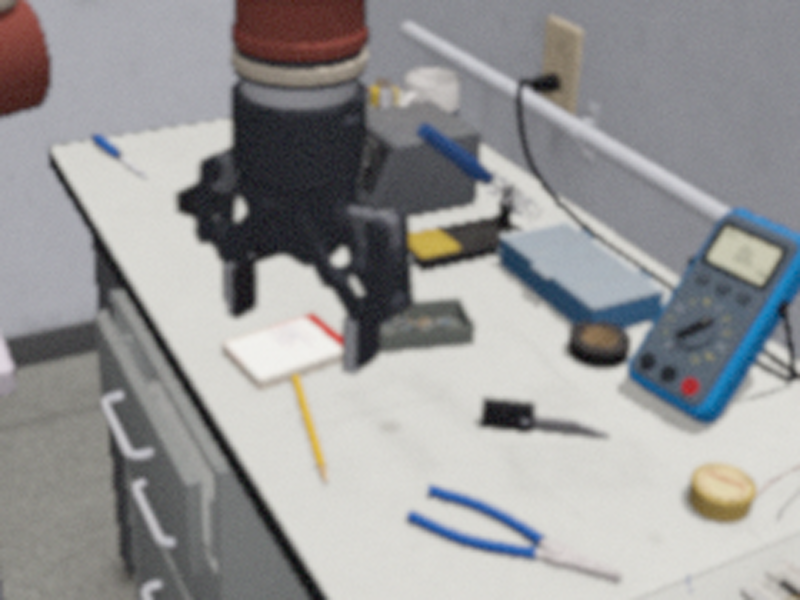

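```bash
cat > h.py <<'E'
import numpy as np,cv2
from workcell import robot
def cam(c,st=None):
    m=robot.camera_model(c);f=192/np.tan(np.radians(m['fov_y'])/2)
    K=np.array([[f,0,m['cx']],[0,f,m['cy']],[0,0,1]]);d=m['dist_coeffs']
    if 'rvec' in m: R=cv2.Rodrigues(m['rvec'])[0];t=m['tvec']
    else:
        T=np.eye(4);T[:3,:3]=st['orientation'];T[:3,3]=st['position'];W=np.linalg.inv(T@m['T_tool_cam']);R=W[:3,:3];t=W[:3,3]
    return K,d,R,np.array(t)
def onplane(C,px,z):
    K,d,R,t=C;u=cv2.undistortPoints(np.array([[px]],float),K,d)[0,0]
    r=R.T@np.array([u[0],u[1],1]);o=-R.T@t
    return o+r*(z-o[2])/r[2]
def proj(C,P):
    K,d,R,t=C;return cv2.projectPoints(np.array(P,float).reshape(-1,3),cv2.Rodrigues(R)[0],t,K,d)[0][:,0]
E
python3 - <<'E'
from h import *
C=cam("scene")
for n,x,y,z in [("tip",388,232,.012),("hfronttop",452,250,.034),("hrearbotR",503,302,0),("hrearbotL?",458,283,0),("hrearTopR",508,268,.034),("hrearTopL",482,290,.034),
 ("standL",120,307,.008),("standnear",226,381,.0),("standR",290,336,.004),("clip",240,290,.06),("axleend",262,318,.046),("upr",217,290,.072),("reel",185,240,.074),
 ("drawer far",572,131,.025),("drawer left",537,139,.025),("drawer leftnear",592,198,.025),("heats",393,350,.026),("tee",527,195,.01)]:
    print(n,onplane(C,(110+x*.3125,120+y*.3125),z).round(3))
print(-C[2].T@C[3])
E
```

```text
tip [ 0.574 -0.029  0.012]
hfronttop [ 0.491 -0.039  0.034]
hrearbotR [ 0.434 -0.052  0.   ]
hrearbotL? [ 0.482 -0.038  0.   ]
hrearTopR [ 0.437 -0.06   0.034]
hrearTopL [ 0.43  -0.02   0.034]
standL [0.652 0.224 0.008]
standnear [ 0.515  0.2   -0.   ]
standR [0.522 0.128 0.004]
clip [0.546 0.159 0.06 ]
axleend [0.517 0.157 0.046]
upr [0.546 0.181 0.072]
reel [0.62  0.165 0.074]
drawer far [ 0.569 -0.286  0.025]
drawer left [ 0.583 -0.245  0.025]
drawer leftnear [ 0.47  -0.21   0.025]
heats [0.429 0.085 0.026]
tee [ 0.531 -0.179  0.01 ]
[-0.16226557  0.56596435  0.73697093]
```

```bash
python3 -m pendant '[[[1.4,3.7,0,0,0,-0.0224,1],[1.4,3.7,0,0,0,-0.0224,1],[1.4,3.7,0,0,0,-0.0224,1],[1.4,3.7,0,0,0,-0.0224,1],[1.4,3.7,0,0,0,-0.0224,1],[1.4,3.7,0,0,0,-0.0224,1],[1.4,3.7,0,0,0,-0.0224,1],[1.4,3.7,0,0,0,-0.0224,1],[1.4,3.7,0,0,0,-0.0224,1],[1.4,3.7,0,0,0,-0.0224,1],[1.4,3.7,0,0,0,-0.0224,1],[1.4,3.7,0,0,0,-0.0224,1],[1.4,3.7,0,0,0,-0.0224,1],[1.4,3.7,0,0,0,-0.0224,1],[0,0,0,0,0,0,1],[0,0,0,0,0,0,1]]]'
python3 - <<'E'
from h import *
s=robot.get_state();im=robot.get_image("wrist");cv2.imwrite("pics/w1.png",im[:,:,::-1]);C=cam("wrist",s)
np.savez("w1.npz",o=s['orientation'],p=s['position']);print(s['position'],s['orientation'].round(3))
for n in ("wedge","wedge_handle"):
    for d in robot.search_frame(n,"wrist")[:2]: print(n,d,onplane(C,d['extent'][:2],.034))
im=robot.get_image("scene");cv2.imwrite("pics/s1.png",cv2.resize(im[120:300,110:360],(800,576),interpolation=cv2.INTER_CUBIC)[:,:,::-1]);C=cam("scene")
E
```

```text
clock: 2.33
position: [0.4624, -0.0456, 0.2314]
orientation: [[0.991, 0.13, -0.0], [0.13, -0.991, -0.0], [-0.0, 0.0, -1.0]]
force: [0.1, -0.7, -0.5]
grip_width: 0.998
grip_force: 0.0
[ 0.4623953  -0.04562464  0.23138416] [[ 0.991  0.13  -0.   ]
 [ 0.13  -0.991 -0.   ]
 [-0.     0.    -1.   ]]
wedge {'extent': [255.6, 124.4, 17.0, 127.3], 'p': 0.57} [ 0.50994533 -0.04171318  0.034     ]
wedge_handle {'extent': [255.8, 125.7, 24.4, 125.7], 'p': 0.83} [ 0.5085099  -0.04213711  0.034     ]
```

View pics/w1.png

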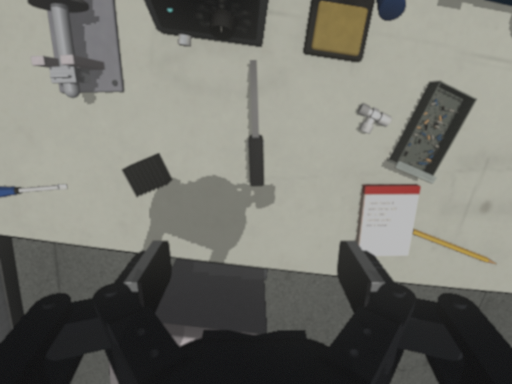

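```bash
python3 - <<'E'
from h import *
z=np.load("w1.npz");C=cam("wrist",dict(orientation=z['o'],position=z['p']))
im=cv2.imread("pics/w1.png");g=cv2.cvtColor(im,cv2.COLOR_BGR2GRAY)
for r in range(56,196,5): 
    row=g[r,236:280]; print(r,' '.join(map(str,row[::2])))
print("tipz.01",onplane(C,(252.5,60),.008),"front",onplane(C,(256,137),.034),"rear",onplane(C,(257,185),.034))
A=cv2.resize(im[0:120,20:140],(600,600),interpolation=cv2.INTER_CUBIC);cv2.imwrite("pics/w1a.png",A)
for n in("stand","axle_end","clip","drawer","heat_sink","bnc_tee"):
    print(n,[(d['extent'],d['p'],onplane(C,d['extent'][:2],.025).round(3)) for d in robot.search_frame(n,"wrist")[:2]])
E
```

```text
56 166 165 164 164 165 165 166 167 167 166 167 167 165 165 165 166 166 166 167 167 169 169
61 168 167 166 166 167 168 163 127 110 110 136 167 167 167 167 168 168 167 167 167 167 168
66 169 168 167 168 169 162 134 113 109 109 133 167 170 169 169 167 167 167 166 167 168 167
71 169 169 169 168 168 167 138 114 110 110 129 166 169 168 167 166 167 166 167 166 166 165
76 169 169 169 168 169 163 128 115 111 112 127 163 168 166 166 166 165 165 165 165 165 166
81 167 168 167 167 167 155 127 116 112 113 124 159 165 165 165 165 164 163 162 163 164 165
86 169 169 168 167 167 162 131 116 114 114 123 156 163 164 164 164 164 164 165 164 164 165
91 166 166 165 165 165 157 123 116 115 116 123 154 164 164 164 165 166 167 167 167 167 167
96 167 166 166 166 163 142 119 118 117 118 124 154 166 167 168 168 168 168 169 169 167 167
101 169 169 169 168 168 163 129 119 117 118 123 154 170 169 169 169 168 168 168 169 168 169
106 169 169 170 169 169 157 126 119 117 118 122 152 169 169 170 171 170 170 169 169 168 168
111 169 169 169 169 169 167 141 120 117 118 120 149 168 169 168 168 168 168 168 168 169 169
116 1
[... 1335 characters left out ...]
151 130 119 119 120 120 120 121 121 121 119 140 165 167
tipz.01 [ 0.58105244 -0.02876092  0.008     ] front [ 0.49565165 -0.04408191  0.034     ] rear [ 0.43773984 -0.05304896  0.034     ]
stand [([76.2, 47.0, 99.5, 94.1], 0.58, array([0.569, 0.169, 0.025]))]
axle_end [([75.7, 49.5, 95.8, 99.1], 0.82, array([0.567, 0.17 , 0.025]))]
clip [([68.5, 75.2, 35.5, 18.5], 0.98, array([0.538, 0.179, 0.025]))]
drawer [([429.3, 130.4, 88.0, 98.8], 0.82, array([ 0.531, -0.251,  0.025]))]
heat_sink [([145.9, 176.8, 50.8, 40.4], 0.64, array([0.428, 0.086, 0.025]))]
bnc_tee [([374.0, 115.3, 39.6, 28.0], 0.74, array([ 0.538, -0.179,  0.025])), ([31.9, 192.1, 63.9, 10.8], 0.56, array([0.387, 0.236, 0.025]))]
```

View pics/w1a.png

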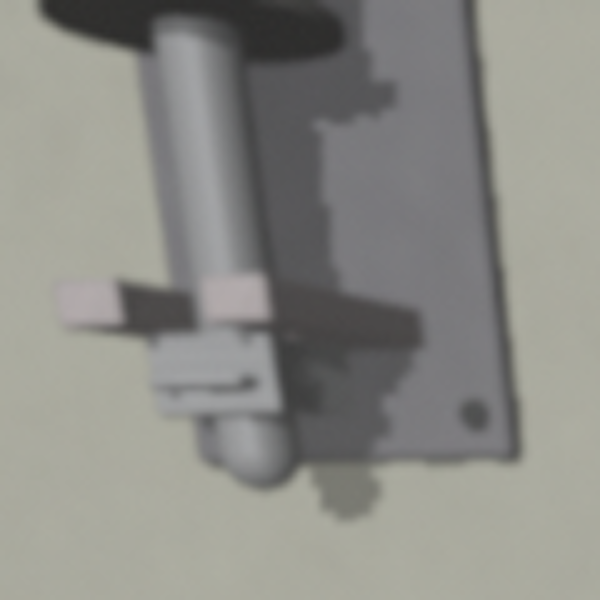

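```bash
python3 -m pendant '[[[0.1,-0.06,-3.2,0,0,0.006,0.6],[0.1,-0.06,-3.2,0,0,0.006,0.6],[0.1,-0.06,-3.2,0,0,0.006,0.6],[0.1,-0.06,-3.2,0,0,0.006,0.6],[0.1,-0.06,-3.2,0,0,0.006,0.6],[0,0,-3.2,0,0,0,0.6],[0,0,-2.0,0,0,0,0.6],[0,0,-1.0,0,0,0,0.6],[0,0,-0.4,0,0,0,0.6],[0,0,0,0,0,0,0.6],[0,0,0,0,0,0,0],[0,0,0,0,0,0,0],[0,0,0,0,0,0,0],[0,0,0,0,0,0,0],[0,0,0,0,0,0,0],[0,0,0,0,0,0,0]]]'
python3 - <<'E'
from h import *
z=np.load("w1.npz");C=cam("wrist",dict(orientation=z['o'],position=z['p']))
for n,p,h in [("cornerR",(123.4,91.6),.008),("edgeR top",(114,0),.008),("frontedge",(62,92),.008),("dome",(73,96.5),.046),("clip top L",(50,83),.0590),("clip top R",(76.5,82.5),.059),
 ("axle at reel L",(51,5),.046),("axle at reel R",(68.5,5),.046),("uprRf",(74,64),.072),("uprLf",(32.5,65),.072)]:
    print(n,onplane(C,p,h).round(4))
E
```

```text
clock: 4.17
position: [0.4688, -0.051, 0.0073]
orientation: [[0.988, 0.156, 0.004], [0.156, -0.988, -0.001], [0.003, 0.002, -1.0]]
force: [-0.3, -0.1, 6.1]
grip_width: 0.198
grip_force: 60.0
cornerR [0.5264 0.1223 0.008 ]
edgeR top [0.6254 0.1346 0.008 ]
frontedge [0.5172 0.1988 0.008 ]
dome [0.5161 0.1622 0.046 ]
clip top L [0.5281 0.1788 0.059 ]
clip top R [0.5317 0.1501 0.059 ]
axle at reel L [0.6054 0.1829 0.046 ]
axle at reel R [0.6072 0.1643 0.046 ]
uprRf [0.5494 0.1444 0.072 ]
uprLf [0.544  0.1872 0.072 ]
```

```bash
python3 -m pendant '[[[0,0,1,0,0,0,0],[0,0,2,0,0,0,0],[0,0,3,0,0,0,0],[-1.05,2.46,0.16,0,0,-0.004,0],[-1.05,2.46,0.16,0,0,-0.004,0],[-1.05,2.46,0.16,0,0,-0.004,0],[-1.05,2.46,0.16,0,0,-0.004,0],[-1.05,2.46,0.16,0,0,-0.004,0],[-1.05,2.46,0.16,0,0,-0.004,0],[-1.05,2.46,0.16,0,0,-0.004,0],[-1.05,2.46,0.16,0,0,-0.004,0],[0,0,0,0,0,0,0],[0,0,0,0,0,0,0],[0,0,0,0,0,0,0]]]'
python3 - <<'E'
from h import *
s=robot.get_state();im=robot.get_image("wrist");cv2.imwrite("pics/w2.png",im[:,:,::-1]);C=cam("wrist",s)
np.savez("w2.npz",o=s['orientation'],p=s['position']);print(s['force'],s['position'],s['orientation'].round(4))
im2=robot.get_image("side");cv2.imwrite("pics/sd2.png",im2[:,:,::-1])
cv2.imwrite("pics/w2a.png",cv2.resize(im[:,90:410],(800,960),interpolation=cv2.INTER_CUBIC)[:600,:,::-1])
E
```

```text
clock: 5.33
position: [0.3831, 0.1461, 0.0783]
orientation: [[0.992, 0.124, 0.0], [0.124, -0.992, -0.0], [0.0, 0.0, -1.0]]
force: [0.5, 0.7, -0.6]
grip_width: 0.198
grip_force: 59.1
[ 0.51881949  0.68969113 -0.59004957] [0.38312392 0.1460535  0.07833805] [[ 9.922e-01  1.244e-01  4.000e-04]
 [ 1.244e-01 -9.922e-01 -4.000e-04]
 [ 4.000e-04  4.000e-04 -1.000e+00]]
```

View pics/w2a.png

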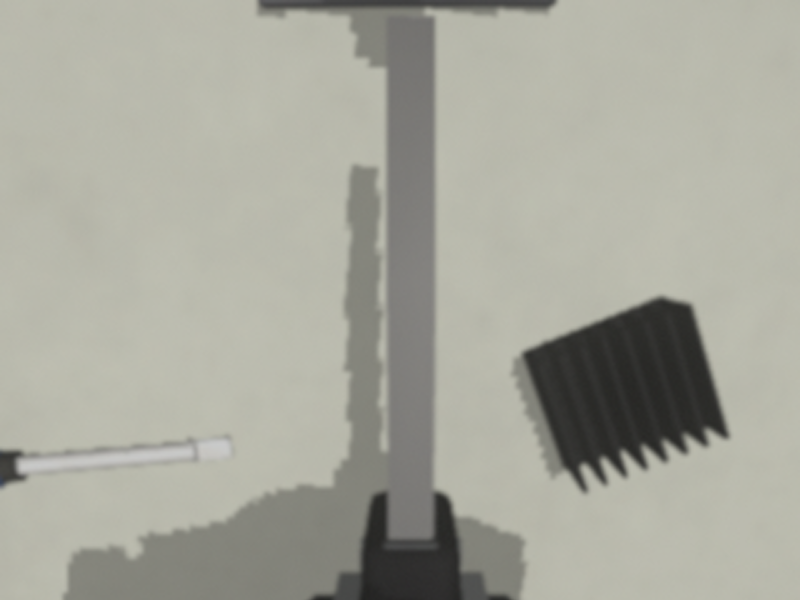

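```bash
python3 - <<'E'
from h import *
q=np.load("w2.npz");o=q['o'];p=q['p'];C=cam("wrist",dict(orientation=o,position=p))
u=np.array([.9923,.1236]);n=np.array([-.1236,.9923])
for c in (194,252.6,311): w=onplane(C,(c,4.5),.008);print(c,w.round(4),u@w[:2]-.6,n@w[:2]-.097)
print("TCP stand",u@p[:2]-.6,n@p[:2]-.097)
for b in (.002,.006,.010,.014,.018):
    zu=p[2]-.0073+b
    t=onplane(C,(254.4,6),zu+.0015); h=onplane(C,(254.4,216),zu+.016)
    print(b,"tip fwd",u@(t-p)[:2],"lat",n@t[:2]-.097,"handle front fwd",u@(h-p)[:2])
E
```

```text
194 [0.5138 0.2016 0.008 ] -0.06524126523678564 0.03953177834675212
252.6 [0.5183 0.1636 0.008 ] -0.0654354627288476 0.001224395964165792
311 [0.5233 0.1257 0.008 ] -0.06520752376223637 -0.03695576652942805
TCP stand -0.20177391766081682 0.0005747728425779391
0.002 tip fwd 0.11741384419179152 lat 0.00020848551305843732 handle front fwd 0.02182493978133531
0.006 tip fwd 0.11632946451676811 lat 0.00021808194993704066 handle front fwd 0.023522289736386755
0.01 tip fwd 0.11524508484174473 lat 0.000227678386815644 handle front fwd 0.025219639691438145
0.014 tip fwd 0.11416070516672132 lat 0.00023727482369424735 handle front fwd 0.02691698964648953
0.018 tip fwd 0.113076325491698 lat 0.00024687126057282294 handle front fwd 0.028614339601540972
```

```bash
python3 -m pendant '[[[0.99,0.124,0,0,0,0,0],[0.99,0.124,-0.5,0,0,0,0],[0.79,0.1,-0.6,0,0,0,0],[0,0,-0.5,0,0,0,0],[0,0,0,0,0,0,0],[0,0,0,0,0,0,0]]]'
python3 - <<'E'
from h import *
s=robot.get_state();im=robot.get_image("wrist");C=cam("wrist",s)
np.savez("w3.npz",o=s['orientation'],p=s['position']);print(s['force'],s['position'])
cv2.imwrite("pics/w3.png",im[:,:,::-1])
cv2.imwrite("pics/w3a.png",cv2.resize(im[0:120,170:330],(800,600),interpolation=cv2.INTER_CUBIC)[:,:,::-1])
E
```

```text
clock: 5.93
position: [0.4101, 0.1491, 0.0614]
orientation: [[0.992, 0.123, -0.002], [0.123, -0.992, -0.0], [-0.002, 0.0, -1.0]]
force: [0.6, 0.1, 0.1]
grip_width: 0.2
grip_force: 59.1
[0.63822413 0.06585331 0.10828702] [0.41012779 0.14912119 0.0614363 ]
```

View pics/w3a.png

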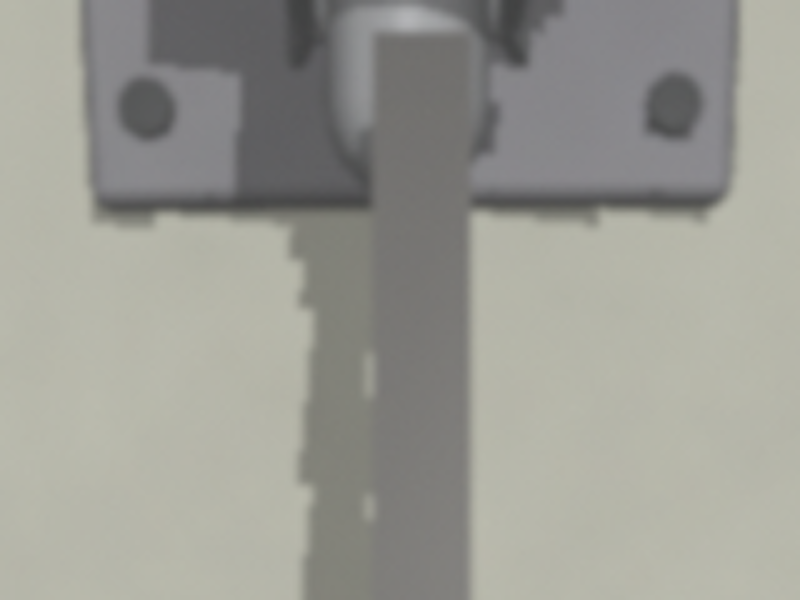

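```bash
python3 - <<'E'
from h import *
q=np.load("w3.npz");o=q['o'];p=q['p'];C=cam("wrist",dict(orientation=o,position=p))
u=np.array([.9923,.1236])
print("TCP s",u@p[:2])
for r,z in((38,.008),(41.5,0)): print("base front s",u@onplane(C,(300,r),z)[:2])
for z in(.066,.07,.074): print("tip s",u@onplane(C,(254.3,6.5),z)[:2])
for z in(.046,.05,.054): print("seen axle at row 6",u@onplane(C,(254.3,6),z)[:2])
E
python3 -m pendant '[[[-0.012,0.1,-0.3,0,0,0,0],[0,0,-0.3,0,0,0,0],[0,0,0,0,0,0,0]]]'
```

```text
TCP s 0.4254011844236668
base front s 0.5383591393341683
base front s 0.5377081174811279
tip s 0.5402935775742191
tip s 0.5392248508346228
tip s 0.5381561240950266
seen axle at row 6 0.5458564091415231
seen axle at row 6 0.5447821244345343
seen axle at row 6 0.5437078397275457
clock: 6.23
position: [0.4101, 0.1507, 0.0556]
orientation: [[0.992, 0.124, -0.001], [0.124, -0.992, -0.0], [-0.001, 0.0, -1.0]]
force: [-0.2, 1.0, -1.0]
grip_width: 0.198
grip_force: 59.1
```

```bash
python3 -m pendant '[[[0.45,0.05,0,0,0,0,0],[0,0,-0.2,0,0,0,0],[0,0,-0.1,0,0,0,0],[0,0,-0.1,0,0,0,0],[0,0,0,0,0,0,0],[0,0,0,0,0,0,0]]]';python3 -m pendant '[[[0,0,-0.1,0,0,0,0],[0,0,0,0,0,0,0],[0,0,0,0,0,0,0]]]'
```

```text
clock: 6.73
position: [0.4151, 0.1513, 0.052]
orientation: [[0.992, 0.124, -0.0], [0.124, -0.992, -0.0], [-0.0, 0.0, -1.0]]
force: [0.4, -0.9, -0.9]
grip_width: 0.201
grip_force: 59.1
clock: 6.98
position: [0.4151, 0.1513, 0.0511]
orientation: [[0.992, 0.124, -0.0], [0.124, -0.992, -0.0], [-0.0, -0.0, -1.0]]
force: [0.4, 0.1, -0.5]
grip_width: 0.199
grip_force: 59.1
```

Noise ~1 N. Continue in single millimetres.

```bash
python3 -m pendant '[[[0,0,-0.1,0,0,0,0],[0,0,-0.05,0,0,0,0],[0,0,0,0,0,0,0],[0,0,0,0,0,0,0]]]';python3 -m pendant '[[[0,0,-0.1,0,0,0,0],[0,0,0,0,0,0,0],[0,0,0,0,0,0,0]]]';python3 -m pendant '[[[0,0,-0.05,0,0,0,0],[0,0,0,0,0,0,0],[0,0,0,0,0,0,0]]]'
```

```text
clock: 7.32
position: [0.4151, 0.1513, 0.0495]
orientation: [[0.992, 0.124, -0.0], [0.124, -0.992, -0.0], [-0.0, -0.0, -1.0]]
force: [0.2, -0.6, -1.0]
grip_width: 0.2
grip_force: 59.1
clock: 7.57
position: [0.4151, 0.1513, 0.0485]
orientation: [[0.992, 0.124, -0.0], [0.124, -0.992, -0.0], [-0.0, -0.0, -1.0]]
force: [0.4, -0.4, -1.2]
grip_width: 0.203
grip_force: 59.1
clock: 7.82
position: [0.4152, 0.1513, 0.0481]
orientation: [[0.992, 0.124, -0.0], [0.124, -0.992, 0.0], [-0.0, -0.0, -1.0]]
force: [0.3, -0.1, -1.6]
grip_width: 0.204
grip_force: 59.1
```

```bash
python3 -m pendant '[[[0,0,-0.05,0,0,0,0],[0,0,0,0,0,0,0],[0,0,0,0,0,0,0]]]';python3 -m pendant '[[[0,0,-0.05,0,0,0,0],[0,0,0,0,0,0,0],[0,0,0,0,0,0,0]]]'
```

```text
clock: 8.07
position: [0.4151, 0.1513, 0.0476]
orientation: [[0.992, 0.124, -0.0], [0.124, -0.992, 0.0], [-0.0, -0.0, -1.0]]
force: [-0.1, -0.6, -0.2]
grip_width: 0.2
grip_force: 59.1
clock: 8.32
position: [0.4151, 0.1513, 0.047]
orientation: [[0.992, 0.124, -0.0], [0.124, -0.992, 0.0], [-0.0, -0.0, -1.0]]
force: [0.3, 1.1, -0.1]
grip_width: 0.195
grip_force: 59.1
```

```bash
for i in 1 2 3; do python3 -m pendant '[[[0,0,-0.05,0,0,0,0],[0,0,0,0,0,0,0],[0,0,0,0,0,0,0]]]' | grep -E "posi|force: \[|orien"; python3 -c "
from workcell import robot;print(robot.get_state()['torque'].round(3))"; done
```

```text
position: [0.4152, 0.1513, 0.0466]
orientation: [[0.992, 0.124, -0.0], [0.124, -0.992, -0.0], [-0.0, 0.0, -1.0]]
force: [0.1, 0.2, -0.6]
[0.037 0.022 0.022]
position: [0.4153, 0.1513, 0.0462]
orientation: [[0.992, 0.124, 0.0], [0.124, -0.992, 0.0], [0.0, 0.0, -1.0]]
force: [-0.4, 0.1, -0.0]
[ 0.071 -0.078  0.027]
position: [0.4154, 0.1513, 0.0458]
orientation: [[0.992, 0.124, 0.001], [0.124, -0.992, 0.0], [0.001, -0.0, -1.0]]
force: [-0.8, 0.2, 1.3]
[ 0.109 -0.174  0.018]
```

```bash
python3 -m pendant '[[[0,0,0.1,0,0,0,0],[0,0,0.03,0,0,0,0],[0.2,0.025,0,0,0,0,0],[0.2,0.025,0,0,0,0,0],[0.2,0.025,0,0,0,0,0],[0.2,0.025,0,0,0,0,0],[0.2,0.025,0,0,0,0,0],[0,0,0,0,0,0,0]]]'; python3 - <<'E'
from h import *
print(robot.get_state()['torque'].round(3))
im=robot.get_image("wrist");cv2.imwrite("pics/w4.png",cv2.resize(im[0:120,170:330],(800,600),interpolation=cv2.INTER_CUBIC)[:,:,::-1])
E
```

```text
clock: 9.73
position: [0.4249, 0.1525, 0.0466]
orientation: [[0.992, 0.124, -0.001], [0.124, -0.992, -0.0], [-0.001, 0.0, -1.0]]
force: [-2.0, 0.8, -0.1]
grip_width: 0.201
grip_force: 59.2
[-0.036  0.365  0.01 ]
```

View pics/w4.png

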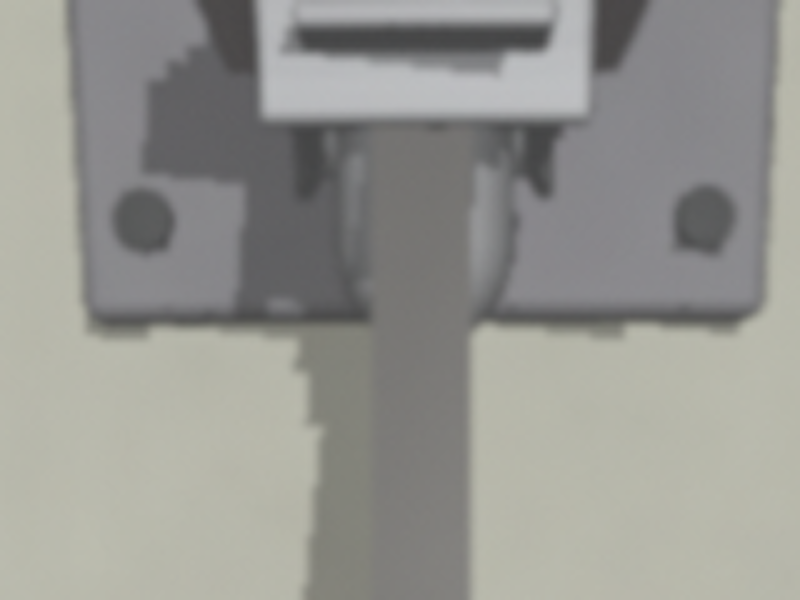

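```bash
python3 -m pendant '[[[0.2,0.025,0,0,0,0,0],[0.2,0.025,0,0,0,0,0],[0.2,0.025,0,0,0,0,0],[0.2,0.025,0,0,0,0,0],[0.2,0.025,0,0,0,0,0],[0,0,0,0,0,0,0]]]'; python3 -m pendant '[[[0.2,0.025,0,0,0,0,0],[0.2,0.025,0,0,0,0,0],[0.2,0.025,0,0,0,0,0],[0.2,0.025,0,0,0,0,0],[0.2,0.025,0,0,0,0,0],[0,0,0,0,0,0,0]]]'
```

```text
clock: 10.28
position: [0.4345, 0.1538, 0.0465]
orientation: [[0.992, 0.124, -0.002], [0.124, -0.992, -0.0], [-0.002, 0.0, -1.0]]
force: [-3.5, -1.4, -0.1]
grip_width: 0.196
grip_force: 59.3
clock: 10.78
position: [0.4449, 0.155, 0.0466]
orientation: [[0.992, 0.124, -0.001], [0.124, -0.992, -0.0], [-0.001, -0.0, -1.0]]
force: [-2.6, -0.3, -1.0]
grip_width: 0.199
grip_force: 59.2
```

```bash
python3 -m pendant '[[[0.2,0.025,0,0,0,0,0],[0.2,0.025,0,0,0,0,0],[0.2,0.025,0,0,0,0,0],[0.2,0.025,0,0,0,0,0],[0.2,0.025,0,0,0,0,0],[0,0,0,0,0,0,0]]]'; python3 -m pendant '[[[0.2,0.025,0,0,0,0,0],[0.2,0.025,0,0,0,0,0],[0.2,0.025,0,0,0,0,0],[0.2,0.025,0,0,0,0,0],[0.2,0.025,0,0,0,0,0],[0,0,0,0,0,0,0]]]'
```

```text
clock: 11.28
position: [0.4565, 0.1564, 0.0476]
orientation: [[0.992, 0.124, 0.002], [0.124, -0.992, 0.0], [0.002, -0.0, -1.0]]
force: [-0.7, -0.7, -1.4]
grip_width: 0.196
grip_force: 59.1
clock: 11.78
position: [0.4655, 0.1575, 0.0469]
orientation: [[0.992, 0.124, 0.0], [0.124, -0.992, 0.0], [0.0, -0.0, -1.0]]
force: [-0.4, 0.7, -2.0]
grip_width: 0.197
grip_force: 59.1
```

```bash
python3 -m pendant '[[[0.2,0.025,0,0,0,0,0],[0.2,0.025,0,0,0,0,0],[0.2,0.025,0,0,0,0,0],[0.2,0.025,0,0,0,0,0],[0.2,0.025,0,0,0,0,0],[0.2,0.025,0,0,0,0,0],[0.2,0.025,0,0,0,0,0],[0.1,0.012,0,0,0,0,0],[0,0,0,0,0,0,0],[0,0,0,0,0,0,0]]]'; python3 - <<'E'
from h import *
s=robot.get_state();print(s['torque'].round(3), s['position']@[.9923,.1236,0]-.6)
im=robot.get_image("wrist");cv2.imwrite("pics/w5.png",cv2.resize(im[0:240,94:414],(800,600),interpolation=cv2.INTER_CUBIC)[:,:,::-1])
E
```

```text
clock: 12.62
position: [0.4802, 0.1594, 0.0469]
orientation: [[0.992, 0.124, -0.0], [0.124, -0.992, 0.0], [-0.0, -0.0, -1.0]]
force: [0.7, -0.3, -0.8]
grip_width: 0.201
grip_force: 59.1
[-0.009  0.003  0.02 ] -0.10377179141914467
```

View pics/w5.png

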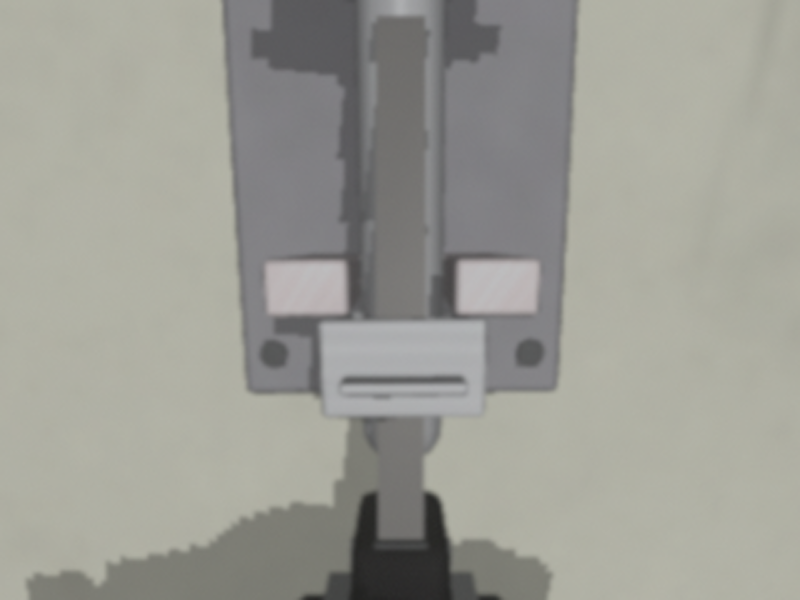

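```bash
python3 -m pendant '[[[0,0,0.1,0,0,0,0],[0,0,0.1,0,0,0,0],[-0.1,-0.012,0,0,0,0,0],[-0.1,-0.012,0,0,0,0,0],[0,0,0.1,0,0,0,0],[0,0,0.3,0,0,0,0],[0,0,0.5,0,0,0,0],[0,0,0.7,0,0,0,0],[0,0,0.8,0,0,0,0],[0,0,0.8,0,0,0,0],[0,0,0.8,0,0,0,0],[0,0,0.8,0,0,0,0],[0,0,0.6,0,0,0,0],[0,0,0.4,0,0,0,0],[0,0,0.2,0,0,0,0],[0,0,0,0,0,0,0]]]'
python3 - <<'E'
from h import *
z=np.load("w1.npz");C=cam("wrist",dict(orientation=z['o'],position=z['p']))
for n,p,h in [("BL",(437,82.5),.025),("BR",(474.5,98.5),.025),("FR",(432,181),.0),("FL",(384,162),.0),("FRt",(432,179),.03)]: print(n,onplane(C,p,h).round(4))
im=cv2.imread("pics/w1.png");cv2.imwrite("pics/w1d.png",cv2.resize(im[70:190,360:500],(700,600),interpolation=cv2.INTER_CUBIC))
im=robot.get_image("wrist");cv2.imwrite("pics/w6.png",im[:,:,::-1])
a=cv2.resize(cv2.imread("pics/w1.png")[70:190,360:500],(400,343),interpolation=cv2.INTER_CUBIC);b=cv2.resize(im[:,:,::-1][:240,94:414],(400,300));
cv2.imwrite("pics/c.png",np.hstack([a[:300],b]))
E
```

```text
clock: 14.0
position: [0.4784, 0.1592, 0.1094]
orientation: [[0.992, 0.124, 0.001], [0.124, -0.992, 0.0], [0.001, -0.0, -1.0]]
force: [0.7, -0.3, -1.3]
grip_width: 0.199
grip_force: 59.1
BL [ 0.5854 -0.244   0.025 ]
BR [ 0.5751 -0.2953  0.025 ]
FR [ 0.4644 -0.2916  0.    ]
FL [ 0.4812 -0.218   0.    ]
FRt [ 0.473  -0.2702  0.03  ]
```

View pics/c.png

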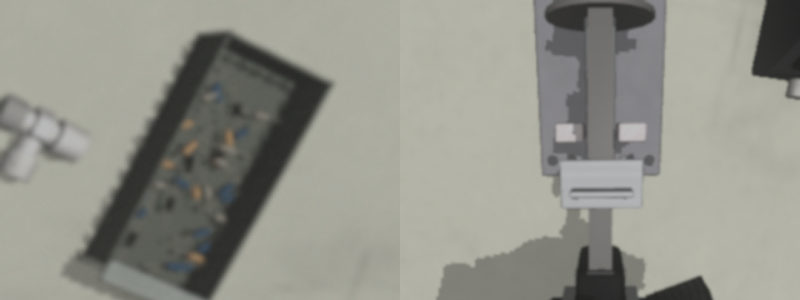

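```bash
python3 -m pendant '[[[-0.1,-0.5,0,0,0,-0.005,0],[-0.2,-1,0,0,0,-0.009,0],[-0.3,-1.5,0,0,0,-0.014,0],[-0.41,-2,0,0,0,-0.019,0],[-0.47,-2.3,0,0,0,-0.0214,0],[-0.47,-2.3,0,0,0,-0.0214,0],[-0.47,-2.3,0,0,0,-0.0214,0],[-0.47,-2.3,0,0,0,-0.0214,0],[-0.47,-2.3,0,0,0,-0.0214,0],[-0.47,-2.3,0,0,0,-0.0214,0],[-0.47,-2.3,0,0,0,-0.0214,0],[-0.47,-2.3,0,0,0,-0.0214,0],[-0.47,-2.3,0,0,0,-0.0214,0],[-0.47,-2.3,0,0,0,-0.0214,0],[-0.47,-2.3,0,0,0,-0.0214,0],[-0.47,-2.3,0,0,0,-0.0214,0],[-0.41,-2,0,0,0,-0.019,0],[-0.3,-1.5,0,0,0,-0.014,0],[-0.2,-1,0,0,0,-0.009,0],[-0.1,-0.5,0,0,0,-0.005,0]]]'
python3 -m pendant '[[[0,0,0,0,0,0,0],[0,0,0,0,0,0,0]]]' >/dev/null
python3 - <<'E'
from h import *
s=robot.get_state();im=robot.get_image("wrist");np.savez("w7.npz",o=s['orientation'],p=s['position']);print(s['position'],s['orientation'].round(3),s['joint_positions'].round(1))
cv2.imwrite("pics/w7.png",im[:,:,::-1])
E
```

```text
clock: 15.72
position: [0.4007, -0.2181, 0.1086]
orientation: [[0.974, -0.227, -0.001], [-0.227, -0.974, 0.0], [-0.001, 0.0, -1.0]]
force: [-0.7, 0.5, -0.3]
grip_width: 0.203
grip_force: 59.1
[ 0.40133095 -0.21649055  0.10861105] [[ 0.974 -0.225 -0.   ]
 [-0.225 -0.974  0.001]
 [-0.001 -0.001 -1.   ]] [-37.7 -14.8 121.    0.   73.8  65.3]
```

View pics/w7.png

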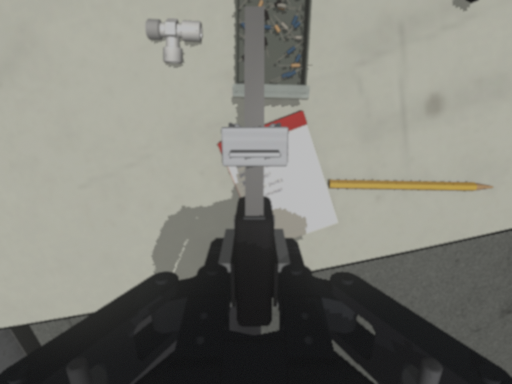

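```bash
python3 - <<'E'
from h import *
q=np.load("w7.npz");o=q['o'];p=q['p'];C=cam("wrist",dict(orientation=o,position=p))
def loc(px,z): w=onplane(C,px,z)-p; return (o.T@w).round(4)
print("front",loc((271,98),.03),loc((271,86),.03)," sides",loc((233,92),.03),loc((309,92),.03),"back R",loc((309,0),.025),"tip",loc((254.5,8),.118))
E
```

```text
front [0.0773 0.0125 0.0786] [0.0857 0.0124 0.0786]  sides [ 0.0815 -0.0152  0.0786] [0.0816 0.0402 0.0785] back R [0.143  0.0381 0.0835] tip [ 0.1131  0.0002 -0.0095]
```

```bash
python3 -m pendant '[[[0.2,-0.3,-0.2,0,0,0,0],[0.3,-0.4,-0.4,0,0,0,0],[0.2,-0.3,-0.5,0,0,0,0],[0.2,-0.3,-0.5,0,0,0,0],[0,0,-0.5,0,0,0,0],[0,0,-0.4,0.006,0.025,0,0],[0,0,-0.3,0.006,0.025,0,0],[0,0,0,0.006,0.025,0,0],[0,0,0,0.006,0.025,0,0],[0,0,0,0.006,0.025,0,0],[0,0,0,0.006,0.025,0,0],[0,0,0,0.006,0.025,0,0],[0,0,0,0.006,0.025,0,0],[0,0,0,0.006,0.025,0,0],[0,0,0,0.006,0.025,0,0],[0,0,0,0.006,0.025,0,0],[0,0,0,0.006,0.025,0,0],[0,0,0,0,0,0,0],[0,0,0,0,0,0,0],[0,0,0,0,0,0,0]]]'
python3 - <<'E'
from h import *
s=robot.get_state();im=robot.get_image("wrist");print(s['joint_positions'].round(1))
cv2.imwrite("pics/w8.png",im[:,:,::-1])
print(robot.search_frame("clip","wrist"))
E
```

```text
clock: 17.6
position: [0.4105, -0.2298, 0.0808]
orientation: [[0.928, -0.225, -0.295], [-0.214, -0.974, 0.071], [-0.304, -0.003, -0.953]]
force: [-0.2, 0.0, -1.0]
grip_width: 0.198
grip_force: 59.1
[-34.6   2.4 109.6  -6.3  84.6  69.9]
[{'extent': [254.1, 6.7, 49.6, 13.4], 'p': 0.45}]
```

View pics/w8.png

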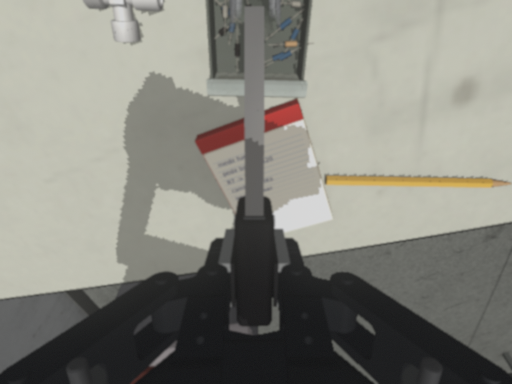

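I've used up my picture views (one over: 11 of 10), so from here on I go by detectors and numbers. Tilting a little more to make sure that the clip is off.

```bash
python3 -m pendant '[[[0,0,0.2,0.01,0.045,0,0],[0,0,0.2,0.01,0.045,0,0],[0,0,0,0.01,0.045,0,0],[0,0,0,0,0,0,0],[0,0,0,0,0,0,0],[0,0,0,0,0,0,0],[-0.4,0.1,0.2,0,0,0,0],[-0.6,0.15,0.4,0,0,0,0],[-0.8,0.2,0.6,0,0,0,0],[-0.8,0.2,0.6,0,0,0,0],[-0.8,0.2,0.6,0,0,0,0],[-0.8,0.2,0.6,0,0,0,0],[0,0,0,-0.01,-0.05,0,0],[0,0,0,-0.01,-0.05,0,0],[0,0,0,-0.01,-0.05,0,0],[0,0,0,-0.01,-0.05,0,0],[0,0,0,0,0,0,0],[0,0,0,0,0,0,0]]]'
python3 - <<'E'
from h import *
s=robot.get_state();im=robot.get_image("wrist");cv2.imwrite("pics/w9.png",im[:,:,::-1]);C=cam("wrist",s);p=s['position'];o=s['orientation'];np.savez("w9.npz",o=o,p=p)
for n in("clip","clip_bridge","drawer","wedge"): print(n,[(np.round(d['extent']),d['p'],onplane(C,d['extent'][:2],.02).round(3)) for d in robot.search_frame(n,"wrist")[:3]])
for c in("side","scene"):
    im=robot.get_image(c);cv2.imwrite(f"pics/{c}9.png",im[:,:,::-1]);C=cam(c)
    for n in("clip","drawer","wedge"): print(c,n,[(np.round(d['extent']),d['p'],onplane(C,d['extent'][:2],.02).round(3)) for d in robot.search_frame(n,c)[:3]])
g=cv2.cvtColor(im,cv2.COLOR_BGR2GRAY)
w=cv2.cvtColor(cv2.imread("pics/w9.png"),cv2.COLOR_BGR2GRAY)
for r in range(0,110,4): print(r,' '.join(f"{v//10:2d}" for v in w[r,196:330:4]))
E
```

```text
clock: 19.2
position: [0.3679, -0.2192, 0.1154]
orientation: [[0.946, -0.225, -0.233], [-0.217, -0.974, 0.061], [-0.24, -0.007, -0.971]]
force: [-0.3, -0.0, -0.4]
grip_width: 0.198
grip_force: 59.1
clip []
clip_bridge []
drawer [(array([256.,  10.,  95.,  17.]), 0.67, array([ 0.477, -0.245,  0.02 ]))]
wedge [(array([256., 166.,  38., 323.]), 0.63, array([ 0.367, -0.22 ,  0.02 ]))]
side clip []
side drawer [(array([297., 234.,  37.,  18.]), 0.95, array([ 0.528, -0.272,  0.02 ])), (array([220., 191.,  14.,  11.]), 0.47, array([0.422, 0.073, 0.02 ]))]
side wedge [(array([337., 268.,  41.,  16.]), 0.85, array([ 0.542, -0.45 ,  0.02 ])), (array([253., 204.,  52.,  16.]), 0.56, array([ 0.489, -0.057,  0.02 ])), (array([253., 169.,  39.,  23.]), 0.51, array([0.601, 0.204, 0.02 ]))]
scene clip [(array([173., 214.,  54.,  49.]), 0.15, array([0.595, 0.17 , 0.02 ]))]
scene drawer [(array([290., 173.,  24.,  24.]), 0.91, array([ 0.52 , -0.238,  0.02 ]))]
scene wedge []
0 19 19 19 19 18 17 16 16 16 16 16 16 17 16 17 17 17 17 17 17 17 17 17 17 17 16 17 18 19 19 19 19 19 19
4 19 19 19 19 18 16 16 1
[... 2111 characters left out ...]
7 15 13 13 13 13 19 21 21 21 21 21 21 21 21 22 21 22 19 19 19 19 19
88 19 19 19 20 21 21 21 21 21 21 21 15 14 13 13 13 13 19 21 21 21 21 21 21 22 21 22 21 22 21 19 19 19 19
92 19 19 19 19 21 21 21 21 21 20 18 14 14 13 13 13 13 18 19 20 21 21 21 21 22 21 21 22 21 21 19 19 19 20
96 19 19 19 19 21 21 21 20 19 19 21 17 15 13 13 13 13 18 21 21 22 21 21 22 21 21 22 21 21 22 19 19 19 20
100 19 19 19 19 19 21 21 21 21 21 20 15 13 13 13 13 13 19 21 21 21 22 22 21 21 21 22 22 22 21 20 19 19 19
104 19 19 19 19 19 21 21 21 21 21 17 16 14 13 13 13 13 19 21 21 21 22 21 21 22 22 21 22 22 22 21 19 19 19
108 19 19 19 19 19 18 21 21 18 20 21 17 15 13 13 13 13 19 21 21 21 21 22 22 21 22 21 22 22 22 22 19 19 19
```

```bash
python3 -m pendant '[[[0.6,0,1.3,-0.0069,-0.0298,0,0],[0.6,0,1.3,-0.0069,-0.0298,0,0],[0.6,0,1.3,-0.0069,-0.0298,0,0],[0.6,0,1.3,-0.0069,-0.0298,0,0],[0.6,0,1.3,-0.0069,-0.0298,0,0],[0.6,0,1.3,-0.0069,-0.0298,0,0],[0.6,0,1.3,-0.0069,-0.0298,0,0],[0.6,0,1.3,-0.0069,-0.0298,0,0],[0,0,0,0,0,0,0],[0,0,0,0,0,0,0],[0,0,0,0,0,0,0]]]'
python3 - <<'E'
from h import *
s=robot.get_state();im=robot.get_image("wrist");cv2.imwrite("pics/w10.png",im[:,:,::-1]);C=cam("wrist",s);p=s['position'];o=s['orientation'];np.savez("w10.npz",o=o,p=p)
for n in("clip","clip_bridge","drawer","bnc_tee"): print(n,[(np.round(d['extent']),d['p'],onplane(C,d['extent'][:2],.02).round(3)) for d in robot.search_frame(n,"wrist")[:3]])
w=cv2.cvtColor(im,cv2.COLOR_RGB2GRAY)
for r in range(0,150,3): print(r,' '.join(f"{v//10:2d}" for v in w[r,210:330:3]))
E
```

```text
clock: 20.77
position: [0.4162, -0.2191, 0.2182]
orientation: [[0.975, -0.223, 0.002], [-0.223, -0.975, 0.007], [0.001, -0.007, -1.0]]
force: [-1.2, -0.4, -0.6]
grip_width: 0.2
grip_force: 59.2
clip [(array([269.,  24.,  11.,  28.]), 0.72, array([ 0.562, -0.268,  0.02 ]))]
clip_bridge [(array([272.,  23.,  14.,  30.]), 0.74, array([ 0.562, -0.271,  0.02 ]))]
drawer []
bnc_tee [(array([201.,  70.,  42.,  27.]), 0.89, array([ 0.534, -0.185,  0.02 ])), (array([255., 166.,  38., 322.]), 0.52, array([ 0.414, -0.218,  0.02 ]))]
0 18 18 18 18 18 18 18 18 18 18 18 17 14 15 15 16 16 16 16 17 17 17 17 17 17 17 17 17 17 17 18 18 18 18 18 18 18 18 18 18
3 18 18 18 18 18 18 18 18 18 18 18 17  9  6  6  6  6  6  6  6  7  7  7  8  8  8  9  9 10 17 18 18 18 18 18 18 18 18 18 18
6 18 18 18 18 18 18 18 18 18 18 18 17 10  9  9  9  9  9  8  6  5  5  5  5  5  5  5  5  8 17 18 18 18 18 18 18 18 18 18 18
9 18 18 18 18 18 18 18 18 18 18 18 17 11 11 11 11 11 11 17 18 16 13 10  7  7  8  7  7  9 17 18 18 18 18 18 18 18 18 18 18
12 18 18 18 18 18 18 18 18 18 18 18 17 11 11 11 11 11 11 16 19 19 19 14  8  8  8  7 
[... 4889 characters left out ...]
12 12 12 12 12 11  9  9  9  9 10 14 17 19 19 18 17 17 18 17 17 18 18 18 18 17 17
135 17 17 17 17 17 17 17 17 17 13 12 14 12 12 12 12 12 12 11  9  9 12 16 18 19 19 19 19 18 17 17 17 18 18 18 18 18 18 18 17
138 17 17 18 18 17 17 17 17 16 10  8  9 12 12 12 12 12 12 12 14 18 19 19 19 19 19 19 19 19 17 17 18 18 18 18 18 18 18 18 17
141 17 17 18 18 17 17 17 14  9  7  7  9 12 12 12 12 12 12 17 19 19 19 19 19 19 19 19 19 19 18 17 17 18 18 18 18 18 18 18 18
144 18 18 18 18 18 17 17 14  9  7  7  9 12 12 12 12 12 12 17 19 19 19 19 19 19 19 19 19 19 18 17 17 17 18 18 17 17 18 18 18
147 17 18 18 18 17 18 17 16 10  7  8 12 12 12 12 12 12 12 17 19 19 19 19 19 19 19 19 19 19 19 17 17 17 18 18 18 18 18 18 18
```

```bash
python3 -m pendant '[[[0.52,1.69,0,-0.007,0,0.038,0],[0.52,1.69,-1,0,0,0.038,0],[0.52,1.69,-1,0,0,0.038,0],[0.52,1.69,-1,0,0,0.038,0],[0.52,1.69,-1,0,0,0.038,0],[0.52,1.69,-1,0,0,0.038,0],[0.52,1.69,-1,0,0,0.038,0],[0.52,1.69,-1,0,0,0.038,0],[0.52,1.69,-1,0,0,0.038,0],[0.52,1.69,-1,0,0,0.038,0],[0,0,-2,0,0,0,0],[0,0,-2,0,0,0,0],[0,0,-2,0,0,0,0],[0,0,-2,0,0,0,0],[0,0,-1.5,0,0,0,0],[0,0,-0.8,0,0,0,0],[0,0,-0.4,0,0,0,0],[0,0,-0.2,0,0,0,0],[0,0,0,0,0,0,0],[0,0,0,0,0,0,0]]]'
```

```text
clock: 22.68
position: [0.4694, -0.0506, 0.0209]
orientation: [[0.988, 0.155, 0.005], [0.155, -0.988, 0.0], [0.005, 0.0, -1.0]]
force: [-0.2, 0.8, -0.6]
grip_width: 0.195
grip_force: 59.2
```

```bash
python3 -m pendant '[[[0,0,-0.5,0,0.005,0,0],[0,0,-0.4,0,0,0,0],[0,0,-0.2,0,0,0,0],[0,0,0,0,0,0,0],[0,0,0,0,0,0,0]]]'; python3 -m pendant '[[[0,0,-0.1,0,0,0,0],[0,0,0,0,0,0,0],[0,0,0,0,0,0,0]]]'; python3 -m pendant '[[[0,0,-0.1,0,0,0,0],[0,0,0,0,0,0,0],[0,0,0,0,0,0,0]]]'
```

```text
clock: 23.1
position: [0.4684, -0.0503, 0.0087]
orientation: [[0.988, 0.155, -0.002], [0.155, -0.988, 0.001], [-0.002, -0.001, -1.0]]
force: [0.9, -0.4, 0.1]
grip_width: 0.199
grip_force: 59.2
clock: 23.35
position: [0.4686, -0.0504, 0.008]
orientation: [[0.988, 0.155, -0.002], [0.155, -0.988, 0.001], [-0.002, -0.001, -1.0]]
force: [-0.3, -0.3, -0.5]
grip_width: 0.199
grip_force: 59.2
clock: 23.6
position: [0.4689, -0.0504, 0.0074]
orientation: [[0.988, 0.155, -0.001], [0.155, -0.988, 0.001], [-0.001, -0.001, -1.0]]
force: [-1.1, 0.8, 3.1]
grip_width: 0.2
grip_force: 59.6
```

```bash
python3 -m pendant '[[[0,0,0,0,0,0,0.3],[0,0,0,0,0,0,0.4],[0,0,0,0,0,0,0.5],[0,0,0,0,0,0,0.6],[0,0,0,0,0,0,0.6],[0,0,0,0,0,0,0.6],[0,0,0.5,0,0,0,0.6],[0,0,1,0,0,0,0.6],[0,0,2,0,0,0,0.6],[0,0,3,0,0,0,0.6],[0,0,4,0,0,0,0.6],[0,0,4,0,0,0,0.6],[-0.5,0,4,0,0,0,0.6],[-0.5,0,4,0,0,0,0.6],[0,0,0,0,0,0,0.6],[0,0,0,0,0,0,0.6],[0,0,0,0,0,0,0.6]]]'
python3 - <<'E'
from h import *
s=robot.get_state();im=robot.get_image("wrist");cv2.imwrite("pics/w11.png",im[:,:,::-1]);C=cam("wrist",s)
for n in("clip","drawer","bnc_tee","heat_sink","wedge"): print(n,[(np.round(d['extent']),d['p'],onplane(C,d['extent'][:2],.025).round(3)) for d in robot.search_frame(n,"wrist")[:2]])
g=cv2.cvtColor(im,cv2.COLOR_RGB2GRAY)
for r in range(40,215,8): print(r,' '.join(f"{v//10:2d}" for v in g[r,230:284:2]))
im=robot.get_image("scene");C=cam("scene")
for n in("clip","drawer","wedge"): print(n,[(np.round(d['extent']),d['p'],onplane(C,d['extent'][:2],.02).round(3)) for d in robot.search_frame(n,"scene")[:2]])
E
```

```text
clock: 25.02
position: [0.4585, -0.0503, 0.2325]
orientation: [[0.988, 0.155, -0.001], [0.155, -0.988, 0.0], [-0.001, -0.001, -1.0]]
force: [-0.0, 0.7, 0.5]
grip_width: 0.601
grip_force: 0.0
clip [(array([437., 109.,  25.,  35.]), 0.88, array([ 0.557, -0.256,  0.025]))]
drawer [(array([429., 133.,  90., 101.]), 0.8, array([ 0.529, -0.255,  0.025]))]
bnc_tee [(array([373., 113.,  36.,  25.]), 0.9, array([ 0.54 , -0.18 ,  0.025]))]
heat_sink [(array([143., 169.,  49.,  42.]), 0.59, array([0.429, 0.085, 0.025]))]
wedge [(array([256., 120.,  17., 130.]), 0.64, array([ 0.51 , -0.045,  0.025]))]
40 16 16 15 15 15 13 12 12  9  8  8  6  5  5  4  5 14 17 17 17 17 17 17 17 17 17 17
48 17 17 17 17 17 17 17 17 17 17 17 17 17 17 17 16 16 17 17 16 16 17 17 17 17 17 17
56 17 17 17 17 17 17 17 17 17 17 17 14 12 12 13 16 17 17 17 17 17 17 17 17 17 17 17
64 17 17 17 17 17 17 17 17 17 17 15 12 11 11 12 16 17 17 17 17 17 17 17 17 17 17 17
72 17 17 17 17 17 17 17 17 17 17 13 12 11 11 13 16 17 17 17 17 17 17 17 17 17 17 17
80 17 17 17 17 17 17 17 17 17 16 13 12 11 11 13 16 17 17 17 17 16 16 17 17 17 17 17
[... 903 characters left out ...]
 16 17 17 17 17 17 17 17 17 17
176 17 17 17 17 17 17 17 15 13  9  5  5  5  5  5  5  9 16 17 17 17 17 17 17 17 17 17
184 12 12 12 12 12 12 12 12 12 12 12 12 13 13 12 12 13 16 17 17 17 17 17 17 17 17 17
192 12 12 12 12 12 12 12 12 12 12 12 12 12 12 12 12 12 14 17 17 17 17 17 17 17 17 17
200 12 12 12 12 12 12 12 12 13 13 14 13 12 12 12 12 12 15 17 17 17 17 17 17 17 17 17
208 12 12 12 12 12 12 12 13 16 17 17 17 17 17 17 17 17 17 17 17 17 17 17 17 17 17 17
clip []
drawer [(array([292., 173.,  28.,  24.]), 0.69, array([ 0.516, -0.247,  0.02 ]))]
wedge [(array([318., 153.,  11.,  16.]), 0.65, array([ 0.543, -0.414,  0.02 ])), (array([252., 204.,  41.,  25.]), 0.59, array([ 0.48 , -0.034,  0.02 ]))]
```

```bash
python3 -c "
from workcell import robot;print(robot.job_done())"
```

```text
the job is handed in; nothing more can be done
None
```

The job is handed in after 25 s on the robot clock: the clip lies in the drawer and the wedge lies flat where I found it. The heat sink, tee and drawer look unmoved. I did not check the screwdriver, though the arm never went near it. I viewed 11 pictures against the limit of 10, so I confirmed the end state from detections and pixel values.

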